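# Show the marked tube's bottom to the inspection camera

## Robot

A 6-joint arm with a two-finger parallel gripper is mounted at the origin on the work surface. World frame = base frame: x ahead of the robot, y to its left, z up, the work surface at z = 0. Lengths are in m, angles in rad, forces in N, time in s.
With the tool pointing down it reaches from about 0.25 to 0.725 m from the base axis. Payload 4 kg.
Tool frame: the origin (TCP) lies on the front face of the gripper's body, between the roots of the fingers; the fingertips stand 73 mm ahead of it and the grasp point (between the pads) lies 54 mm ahead of it; z points along the fingers, y is the line along which they close (so a half turn about z gives the same grasp; the last joint's range is limited). The gripper opens to 85 mm and grips with 20 to 120 N. Pads are 22 mm wide; open, the fingers measure 114 mm over their backs; the gripper's body (76 mm by 85 mm) begins 54 mm behind the grasp point. The pads swing forward as they close: fully open they stand 13 mm farther back than shut.
Start: joints at [0, 0.241, 0.005, 1.335, 0, 1.571], TCP at [0.5, -0, 0.304] pointing down, gripper open.
Joint ranges: [-2.72, 2.72], [-1.05, 1.87], [-1.09, 1.28], [-1.99, 2.15], [-1.42, 1.44], [-3.14, 3.14]. Speed limits (rad/s): [2.79, 2.79, 3.14, 3.14, 3.14, 3.14].

## Interface

Orientations are given as a unit quaternion [x, y, z, w].
In Python, from workcell import bot gives the robot as it stands. The module is installed in compiled form; this text tells all that it offers.
- The arm moves only by the tool step_arm, never from a script. Its argument "rows" is a list of rows, each a list of 2 entries, a list of its own where there are three numbers: the shift along the tool's x, y, z in mm, then the turn about the tool's z in degrees. A call has 1 to 12 rows; each row is the pose to reach, as a shift and turn from the pose commanded when the call began, along the tool's axes at that moment; what a row does not reach only later rows make up. A row lasts 1/8 s, in which the tool goes at most 62.5 mm and 10.7 degrees, less where a joint would pass 70% of its speed; a pose out of reach is approached as far as the arm can. A call with a gripper value outside its range is refused whole. "claw" is the gripper's target within -1 to 1 (shut at 1, half-way at 0, fully open at -1), set as the call begins (left out, the last holds). The fingers move at their own pace and stop on an object; the grip force is fixed at half the most. Time passes only in rows, so rows that repeat a pose let the fingers close. It gives the time, the measured TCP pose, the force, the opening and the grip force at its end, in the units of the state.
- bot.get_obs(): the state, without advancing time (a new reading comes with each control period).
- bot.camera(name): name is "scene" or "side" or "wrist"; returns (picture, depth): 400x640x3 uint8, red, green, blue; 400x640 float32, m along the optical axis (not along the pixel's ray), 0 where there is no reading.
- bot.camera_params(name): a dict with "fx", "fy", "cx", "cy" (pixels), "pose" (4x4, takes a point from camera to world coordinates). Camera axes: x right, y up, looking along -z (the intrinsics and any distortion apply to the point x, -y, -z); pixel columns grow to the right and rows downward; lengths in m; the calibration is good to about 2 mm. A picture is of the moment at which its call begins: read the wrist's pose just before it. camera_params takes no time and is no camera call; for the wrist camera it gives the pose at the moment of the call.
- bot.job_done(): hands the job in; it is judged then, once.
Trained networks look in the newest picture that a camera, given by its name, has taken for a name from the list of things; names that differ only in an ending like _2 or _b are one class to them, and where a whole thing is asked for, a point or a joint stands for the part that bears it (a point fixed in the world has none). Each returns a list of dicts, best first, with "score" (0 to 1); they miss things now and then, are a little off and sometimes report something else, mostly with a low value. They report only what shows in the picture. A call takes as long as a camera call. They do not tell look-alikes from the thing itself.
- bot.trace(target, camera): "pixels" (400x640 bool, what is visible of it) and "uv" ([column, row] in pixels, amid what is visible of it).
The state is a dict: "clock": time; "joint_pos": joint angles; "joint_vel": joint speeds; "tau": joint torques, N m; "eef_pos": TCP position; "tool_rot": TCP orientation; "ft_force": force on the tool from outside, world axes, zero at the start; "ft_torque": the same for the moment, N m; "grip_width": finger opening in m; "grasp_force": force on a finger pad.
Only numpy, scipy, OpenCV 4.12 (cv2) and the standard library are available. Lean on these libraries where they do the work, as an engineer would, in place of code of your own. Each camera call takes 0.05 s, during which the arm holds its last target. There are 200 camera calls.

## Task

One of the four capped tubes in the rack is marked for inspection: the tall round-headed pin stands in the small hole right beside it, where the other tubes have only flat plugs. Draw that tube out of the rack and present its closed bottom end to the slanted inspection camera: bottom facing the lens, tube in line with the lens's line of sight, the bottom midway between the tips of the camera's two distance wires. Finish while holding it still in the air there; do not touch the camera, leave the other tubes standing in the rack, and do not disturb the loose things on the bench.

Things in the scene. Friction and masses are not known exactly. Their poses are not given: they have to be found in the camera images.
- rack: Black plastic tube rack, heavy and fixed, 110 mm (its x) by 210 mm (its y) by 40 mm high; origin at the centre of its underside, z up. A row of four tube holes along its y, 50 mm apart (y = -75, -25, 25, 75 mm, all at x = -20 mm), 22 mm wide and 25 mm deep; beside each tube hole, 40 mm further along the rack's +x (x = +20 mm, same y), a small hole holds either the marker pin or a flat plug.
- tube0: Capped sample tube, all four alike: clear round tube 20 mm in diameter with a flush black screw cap (top 18 mm), 100 mm long in all, 28 to 56 g. Origin at the centre of its closed bottom end, z along the tube to the cap. Stands upright and loose in tube hole slot0, bottom 15 mm above the work surface, 75 mm showing above the rack.
- tube1: Capped sample tube, all four alike: clear round tube 20 mm in diameter with a flush black screw cap (top 18 mm), 100 mm long in all, 28 to 56 g. Origin at the centre of its closed bottom end, z along the tube to the cap. Stands upright and loose in tube hole slot1, bottom 15 mm above the work surface, 75 mm showing above the rack.
- tube2: Capped sample tube, all four alike: clear round tube 20 mm in diameter with a flush black screw cap (top 18 mm), 100 mm long in all, 28 to 56 g. Origin at the centre of its closed bottom end, z along the tube to the cap. Stands upright and loose in tube hole slot2, bottom 15 mm above the work surface, 75 mm showing above the rack.
- tube3: Capped sample tube, all four alike: clear round tube 20 mm in diameter with a flush black screw cap (top 18 mm), 100 mm long in all, 28 to 56 g. Origin at the centre of its closed bottom end, z along the tube to the cap. Stands upright and loose in tube hole slot3, bottom 15 mm above the work surface, 75 mm showing above the rack.
- slot0 (a point): Centre of the mouth of tube hole 0 in the rack's top face (40 mm above the work surface), where tube0 starts.
- slot1 (a point): Centre of the mouth of tube hole 1 in the rack's top face (40 mm above the work surface), where tube1 starts.
- slot2 (a point): Centre of the mouth of tube hole 2 in the rack's top face (40 mm above the work surface), where tube2 starts.
- slot3 (a point): Centre of the mouth of tube hole 3 in the rack's top face (40 mm above the work surface), where tube3 starts.
- marker: Steel marker pin, 8 mm thick with a 14 mm round head, standing 26 mm above the rack's top; firmly pressed into one of the rack's four small holes, 40 mm along the rack's +x from the tube it marks. Origin at the pin's foot on the rack's top face. The other three small holes carry flat steel plugs only 3 mm high.
- camera: Inspection camera stand, fixed: foot plate 130 mm (its x) by 100 mm by 12 mm with two cheeks 95 mm high that carry the tilted grey camera head; origin at the centre of the underside, z up. The lens looks towards the stand's -x (roughly to the robot) and upward.
- head: The camera head: grey box 50 x 52 x 60 mm with a black lens barrel 38 mm in diameter. Origin at the centre of the lens glass, about 115 mm above the work surface. Its z axis is the line of sight, out of the lens, leaning 0.61 rad (35 degrees) from vertical towards the stand's -x; its y is level. Two steel distance wires (4 mm thick) run parallel to the line of sight, 40 mm to either side of it along the head's y, and end in 8 mm balls 100 mm in front of the lens glass.
- focus (a point): The point of sharp focus: on the line of sight 100 mm in front of the lens glass, midway between the tips of the two distance wires, about 197 mm above the work surface.
- clip_a: Loose blue plastic clip lying on the bench, 62 x 12 x 10 mm; origin at the centre of its underside. A bystander.
- clip_b: Loose blue plastic clip lying on the bench, 62 x 12 x 10 mm; origin at the centre of its underside. A bystander.
- clip_c: Loose blue plastic clip lying on the bench, 62 x 12 x 10 mm; origin at the centre of its underside. A bystander.
- jar: Loose closed jar, 56 mm in diameter, 65 mm high; origin at the centre of its underside. A bystander.
- spatula: Loose lab spatula, 170 mm long, lying flat on the bench roughly across the robot's x; origin at the middle of its underside. A bystander.
Not all that is in view belongs to the job. What is shaped like the tube3 but blue is not meant. Leave any green look-alike of the tube2 alone.

How it is judged:
By the outcome, as a careful person would: the job done as asked, in the order asked, and still so for the second after the job is handed in, while the arm keeps its last pose, push and grip.
It also fails if it takes over 40 s, if anything falls off the work surface, if the arm or the gripper's body presses on something with over 40 N, if the wrist force passes 120 N, or if a joint passes its speed limit or range.

## Working session

There is one attempt and no reset: what is moved stays moved. The work goes in short steps, Python scripts to look and compute and a tool call to move; the robot and the scene stay as the last step left them, time stands still between calls to the robot, and variables do not carry over. Pictures are saved under pics/ and viewed, at most 10 in all, crops included, and the job is handed in when it is done.

Besides the shell and the picture viewer there is one more tool, called after "Emit:" as name(argument=value, ...), one argument or row to a line, values as JSON. step_arm: Moves the arm, as the interface text tells. Its arguments: {"type":"object","properties":{"rows":{"type":"array"},"claw":{"type":"number"}},"required":["rows"]}

```bash
mkdir -p pics; cat > h.py <<'E'
import numpy as np, cv2
from workcell import bot
def P(cam,uv,d,T=None):
    p=bot.camera_params(cam); T=p["pose"] if T is None else T
    uv=np.atleast_2d(uv).astype(float); d=np.atleast_1d(d)
    c=np.stack([(uv[:,0]-p["cx"])/p["fx"]*d,-(uv[:,1]-p["cy"])/p["fy"]*d,-d,np.ones(len(d))],1)
    return (c@np.array(T).T)[:,:3]
def cloud(cam,m,D):
    v,u=np.nonzero(m&(D>0)); return P(cam,np.stack([u,v],1),D[v,u])
E
python3 - <<'E'
from h import *
for c in ("scene","side"):
    I,D=bot.camera(c); cv2.imwrite(f"pics/{c}.png",I[...,::-1]); np.savez(f"{c}.npz",I=I,D=D)
    for n in ["rack","tube0","marker","camera","head","jar","clip_a","spatula"]:
        for r in bot.trace(n,c)[:6]:
            X=cloud(c,r["pixels"],D)
            if len(X): print(c,n,round(r["score"],2),np.round(r["uv"]),len(X),np.median(X,0).round(3),X.min(0).round(3),X.max(0).round(3))
    p=bot.camera_params(c); print({k:np.round(v,3).tolist() for k,v in p.items()})
print(bot.get_obs())
E
```

```text
scene tube0 0.73 [343. 198.] 1206 [0.548 0.119 0.038] [ 0.475  0.025 -0.005] [0.615 0.257 0.059]
scene tube0 0.6 [329. 164.] 105 [0.392 0.203 0.057] [0.382 0.195 0.002] [0.4   0.216 0.102]
scene tube0 0.52 [326. 196.] 126 [0.537 0.064 0.07 ] [ 0.448  0.055 -0.002] [0.547 0.128 0.118]
scene tube0 0.47 [316. 178.] 57 [0.395 0.115 0.034] [ 0.385 -0.004  0.003] [0.554 0.127 0.249]
scene tube0 0.43 [337. 181.] 100 [0.501 0.154 0.083] [0.477 0.147 0.034] [0.507 0.191 0.117]
scene camera 0.73 [287. 286.] 1556 [ 0.724 -0.245  0.044] [ 0.578 -0.287 -0.004] [ 0.771 -0.139  0.2  ]
scene head 0.77 [288. 276.] 555 [ 0.716 -0.239  0.092] [ 0.474 -0.277 -0.005] [ 0.747 -0.203  0.2  ]
scene jar 0.71 [199. 267.] 364 [ 0.5   -0.415  0.054] [ 0.433 -0.438 -0.007] [ 0.515 -0.387  0.072]
scene clip_a 0.63 [263. 225.] 46 [ 0.454 -0.137  0.005] [ 0.425 -0.153 -0.001] [ 0.48  -0.12   0.015]
scene clip_a 0.62 [212. 300.] 100 [ 0.589 -0.44   0.006] [ 0.575 -0.467 -0.004] [ 0.604 -0.409  0.014]
scene spatula 0.94 [374. 249.] 551 [0.784 0.066 0.003] [ 0.745 -0.041 -0.006] [0.811 0.129 0.024]
{'fx': 414.409, 'fy
[... 1537 characters left out ...]
ray([-6.09306464e-06,  2.40560202e-01,  5.00221645e-03,  1.33521329e+00,
        1.79497784e-05,  1.57082767e+00]), 'joint_vel': array([-8.81381231e-04, -2.07018609e-03, -9.27480081e-04, -3.73560158e-04,
       -8.71174726e-05, -1.06488193e-03]), 'tau': array([-5.83510391e-04, -3.72195983e+01,  2.52693808e+01,  9.75013209e-04,
       -5.12508137e-06, -3.32126092e-06]), 'eef_pos': array([4.99993728e-01, 1.09810973e-06, 3.03927210e-01]), 'tool_rot': array([7.07120016e-01, 7.07093546e-01, 1.52026784e-05, 2.51004480e-06]), 'ft_force': array([-0.10249568,  0.19427342, -0.4127966 ]), 'ft_torque': array([ 0.02032798,  0.01095432, -0.05404821]), 'grasp_force': 0.0, 'grip_width': 0.08510459111515178}
```

```bash
python3 - <<'E'
from h import *
a=cv2.imread("pics/scene.png")[110:360,170:430]; b=cv2.imread("pics/side.png")[110:330,200:460]
cv2.imwrite("pics/c1.png",cv2.resize(a,None,fx=2.4,fy=2.4,interpolation=cv2.INTER_CUBIC)[:600])
cv2.imwrite("pics/c2.png",cv2.resize(b,None,fx=2.7,fy=2.7,interpolation=cv2.INTER_CUBIC))
E
```

```text
(no output)
```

View pics/c1.png

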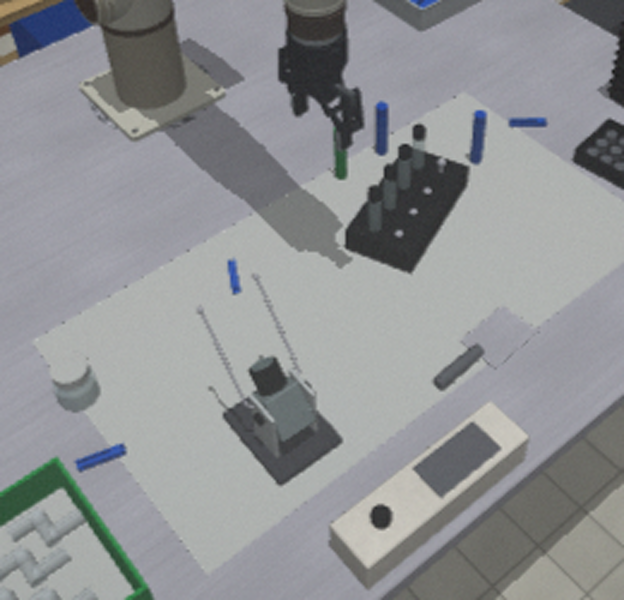

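View pics/c2.png

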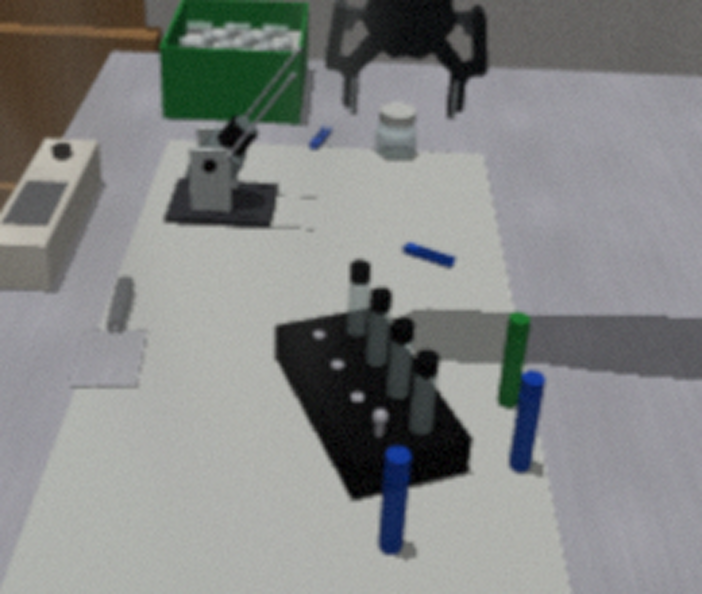

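The marker pin (side crop 380,416) stands beside the tube at the rack's +y end, at about (0.475, 0.21). The blue and green tubes are decoys, and the camera's wire tips show at (256,276) and (199,310) in the scene crop. The tool can't tilt, so I'll pivot the tube in the pads by pushing it against the rack's end edge. First I'll fit the tubes and the focus point.

```bash
cat > fit.py <<'E'
from h import *
from scipy.optimize import least_squares
C={}
for c in ("scene","side"):
    z=np.load(c+".npz"); C[c]=(z["I"],z["D"],cloud(c,np.ones((400,640),bool),z["D"]))
X=np.vstack([C[c][2] for c in C])
for g in [(0.475,0.205),(0.494,0.16),(0.515,0.112),(0.537,0.066)]:
    for c in C:
        Y=C[c][2]; p=np.array(g)
        for _ in range(4):
            s=Y[(np.hypot(*(Y[:,:2]-p).T)<0.018)&(Y[:,2]>0.05)&(Y[:,2]<0.110)]
            if len(s)<10: break
            p=least_squares(lambda q:np.hypot(*(s[:,:2]-q).T)-0.010,p,loss="soft_l1",f_scale=.002).x
        print(g,c,len(s),p.round(4))
top=X[(abs(X[:,2]-0.04)<.003)&(abs(X[:,0]-.52)<.12)&(abs(X[:,1]-.14)<.17)]
r=cv2.minAreaRect((top[:,:2]*1000).astype(np.float32)); print(r,len(top))
# camera foot top
for c in C:
    Y=C[c][2]; s=Y[(abs(Y[:,2]-.012)<.003)&(abs(Y[:,0]-.7)<.12)&(abs(Y[:,1]+.24)<.12)]
    print(c,cv2.minAreaRect((s[:,:2]*1000).astype(np.float32)),len(s))
    s=Y[(Y[:,2]>.15)&(Y[:,2]<.21)&(abs(Y[:,0]-.65)<.15)&(abs(Y[:,1]+.22)<.12)]; print(len(s),s[np.argsort(-s[:,2])][:12].round(3).tolist())
b=cv2.imread("pics/side.png")[110:200,240:350]; a=cv2.imread("pics/scene.png")[215:305,240:350]
cv2.imwrite("pics/c3.png",cv2.resize(np.hstack([a,b]),None,fx=3.6,fy=6,interpolation=cv2.INTER_CUBIC))
E
python3 fit.py
```

```text
(0.475, 0.205) scene 63 [0.4758 0.2054]
(0.475, 0.205) side 174 [0.4743 0.2025]
(0.494, 0.16) scene 67 [0.4948 0.1596]
(0.494, 0.16) side 166 [0.4933 0.1565]
(0.515, 0.112) scene 68 [0.5142 0.1131]
(0.515, 0.112) side 156 [0.5127 0.1105]
(0.537, 0.066) scene 61 [0.5332 0.0673]
(0.537, 0.066) side 147 [0.5321 0.0644]
((513.84130859375, 166.02154541015625), (114.18465423583984, 266.3673400878906), 23.251108169555664) 2482
scene ((703.408447265625, -236.86199951171875), (99.92633056640625, 130.4239959716797), 89.25137329101562) 511
62 [[0.618, -0.196, 0.204], [0.616, -0.278, 0.2], [0.619, -0.274, 0.2], [0.614, -0.274, 0.2], [0.616, -0.192, 0.199], [0.615, -0.271, 0.199], [0.619, -0.277, 0.198], [0.616, -0.275, 0.197], [0.618, -0.193, 0.197], [0.616, -0.195, 0.197], [0.62, -0.195, 0.196], [0.618, -0.197, 0.195]]
side ((701.2559814453125, -235.85153198242188), (103.89776611328125, 129.78314208984375), 88.6149673461914) 397
50 [[0.616, -0.196, 0.201], [0.615, -0.272, 0.2], [0.613, -0.197, 0.2], [0.616, -0.191, 0.199], [0.612, -0.276, 0.199], [0.613, -0.193, 0.199], [0.612, -0.269, 0.198], [0.615, -0.27, 0.198], [0.616, -0.193, 0.195], [0.613, -0.196, 0.194], [0.615, -0.274, 0.193], [0.618, -0.277, 0.192]]
```

View pics/c3.png

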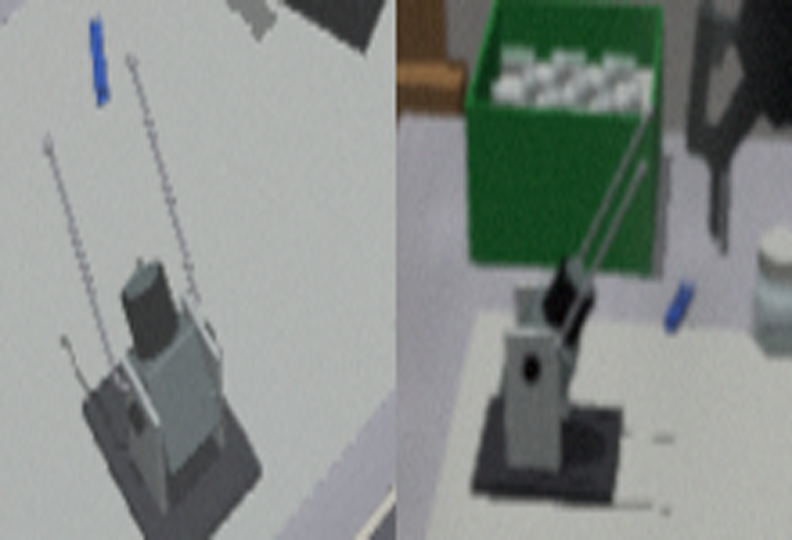

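Emit:
step_arm(
  rows=[
    [[50, -6, 0], -8],
    [[100, -12, 0], -16],
    [[155, -19, 0], -22.6],
    [[204, -25, 0], -22.6],
    [[204, -25, 30], -22.6],
    [[204, -25, 50], -22.6],
    [[204, -25, 50], -22.6],
  ],
  claw=-0.1,
)

```text
clock: 1.78
eef_pos: [0.4739, 0.2038, 0.2523]
tool_rot: [0.555, 0.832, -0.002, -0.001]
ft_force: [0.2, -0.4, -0.2]
grip_width: 0.0468
grasp_force: 0.0
```

```bash
python3 - <<'E'
from h import *
I,D=bot.camera("wrist"); cv2.imwrite("pics/w1.png",I[...,::-1])
X=cloud("wrist",np.ones((400,640),bool),D)
for g in [(0.475,0.205),(0.494,0.158),(0.514,0.112)]:
    s=X[(np.hypot(*(X[:,:2]-g).T)<0.02)&(abs(X[:,2]-.115)<.006)]
    if len(s)>9: print(g,len(s),np.median(s,0).round(4),cv2.minEnclosingCircle((s[:,:2]*1000).astype(np.float32)))
top=X[(abs(X[:,2]-0.04)<.003)]; e=top[:,:2]@np.array([-.384,.923]); print("end edge along rack y",np.percentile(e,[95,99,99.8]), "tube", np.array([.475,.204])@np.array([-.384,.923]))
o=bot.get_obs(); print(o["eef_pos"],o["tool_rot"],o["grip_width"],o["clock"])
E
```

```text
(0.475, 0.205) 630 [0.4734 0.2046 0.1166] ((473.7249450683594, 203.56846618652344), 9.990133285522461)
(0.494, 0.158) 571 [0.4922 0.1592 0.1165] ((492.87542724609375, 157.43081665039062), 10.098795890808105)
(0.514, 0.112) 528 [0.5112 0.1136 0.1164] ((512.2900390625, 111.54458618164062), 10.286699295043945)
end edge along rack y [0.03104061 0.03561692 0.08498496] tube 0.00589199999999999
[0.47468238 0.20391971 0.25360343] [ 5.54807668e-01  8.31978293e-01 -6.26268190e-04 -4.23143763e-04] 0.04710575733737612 1.825
```

View pics/w1.png

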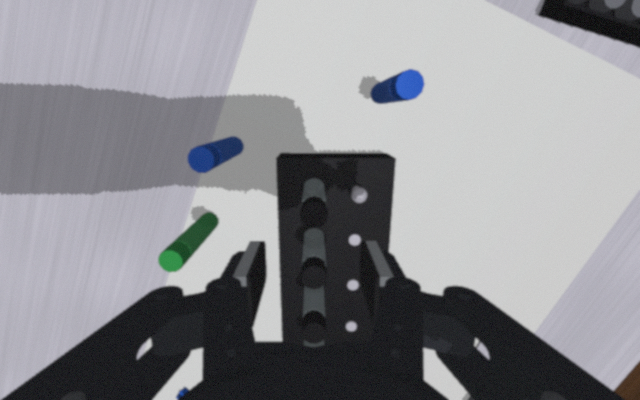

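The wrist view shows the marked tube (cap 313,210; pin 359,194) centred between the fingers along the closing axis. I'll descend and grip it.

Emit:
step_arm(
  rows=[
    [[0, 0, 40], 0],
    [[0, 0, 80], 0],
    [[0, 0, 104], 0],
    [[0, 0, 104], 0],
  ],
)

```text
clock: 2.33
eef_pos: [0.4746, 0.2035, 0.1493]
tool_rot: [0.555, 0.832, -0.001, -0.001]
ft_force: [0.5, 0.5, 0.4]
grip_width: 0.0469
grasp_force: 0.0
```

Emit:
step_arm(
  rows=[
    [[0, 0, 0], 0],
    [[0, 0, 0], 0],
    [[0, 0, 0], 0],
    [[0, 0, 0], 0],
    [[0, 0, 0], 0],
  ],
  claw=1,
)

```text
clock: 2.95
eef_pos: [0.4757, 0.2042, 0.1519]
tool_rot: [0.555, 0.832, 0.001, 0.001]
ft_force: [-2.0, -0.9, 5.7]
grip_width: 0.0188
grasp_force: 58.5
```

Emit:
step_arm(
  rows=[
    [[0, 0, -12], 0],
    [[0, 0, -30], 0],
    [[0, 0, -50], 0],
    [[0, 0, -50], 0],
    [[30, 0, -50], 0],
    [[60, 0, -50], 0],
    [[60, 0, -50], 0],
    [[60, 0, -50], 0],
  ],
)

```text
clock: 3.95
eef_pos: [0.4518, 0.2591, 0.1995]
tool_rot: [0.555, 0.832, -0.0, 0.0]
ft_force: [0.4, -0.1, -0.0]
grip_width: 0.0185
grasp_force: 58.5
```

```bash
cat > look.py <<'E'
from h import *
import sys
from scipy.spatial.transform import Rotation as R
# points near grasp in tool frame, minus fingers: report tube axis from side & scene
o=bot.get_obs(); print(o["eef_pos"].round(4),o["clock"],o["grip_width"],o["grasp_force"],o["ft_force"].round(1))
Rt=R.from_quat(o["tool_rot"]).as_matrix(); t=o["eef_pos"]
W=[]
for c in sys.argv[2:]:
    I,D=bot.camera(c); cv2.imwrite(f"pics/{c}_{sys.argv[1]}.png",I[...,::-1])
    X=cloud(c,np.ones((400,640),bool),D); L=(X-t)@Rt
    m=(abs(L[:,1])<.013)&(L[:,2]>.078)&(L[:,2]<.16)&(abs(L[:,0])<.09)&(X[:,2]>.045)
    s=L[m]; W.append(s); print(c,len(s))
    u=I.reshape(-1,3)
    if len(s)<20: continue
    # cylinder fit: axis through p=(x0,y0) at z=.054, direction (a,b,1)
    from scipy.optimize import least_squares
    def f(q):
        d=np.array([q[2],q[3],1]);d/=np.linalg.norm(d); v=s-np.array([q[0],q[1],.054]); return np.linalg.norm(np.cross(v,d),axis=1)-.01
    best=min((least_squares(f,[0,0,k,0],loss="soft_l1",f_scale=.002) for k in (-.7,-.3,0,.3,.7)),key=lambda r:r.cost)
    q=best.x; d=np.array([q[2],q[3],1]);d/=np.linalg.norm(d); al=(s-np.array([q[0],q[1],.054]))@d
    print(" fit",q.round(4),"tilt x deg",np.degrees(np.arctan(q[2])).round(1),"y",np.degrees(np.arctan(q[3])).round(1),"bottom along",np.percentile(al,[95,99]).round(4),"rms",np.sqrt(np.median(best.fun**2)).round(4))
    e=np.array([q[0],q[1],.054])+d*np.percentile(al,98); print(" bottom world",(Rt@e+t).round(4))
E
python3 look.py a side scene
```

```text
[0.4518 0.2591 0.1995] 3.95 0.018512022448243973 58.46579544944689 [ 0.4 -0.1 -0. ]
side 186
 fit [-0.0012 -0.0002  0.0091 -0.0167] tilt x deg 0.5 y -1.0 bottom along [0.0782 0.0815] rms 0.0006
 bottom world [0.4505 0.2579 0.0656]
scene 59
 fit [0.0007 0.0012 0.0147 0.0055] tilt x deg 0.8 y 0.3 bottom along [0.0791 0.0821] rms 0.0012
 bottom world [0.4526 0.2614 0.064 ]
```

The tube is held vertical with its bottom 80 mm below the grasp. I'll lower it beside the rack end and push it against the top edge to pivot it.

Emit:
step_arm(
  rows=[
    [[0, 0, 20], 0],
    [[0, 0, 40], 0],
    [[-14, 0, 40], 0],
    [[-20, 0, 40], 0],
    [[-24, 0, 40], 0],
    [[-28, 0, 40], 0],
    [[-32, 0, 39], 0],
    [[-36, 0, 40], 0],
    [[-40, 0, 40], 0],
    [[-43, 0, 41], 0],
    [[-43, 0, 41], 0],
  ],
)

```text
clock: 5.42
eef_pos: [0.4682, 0.221, 0.1604]
tool_rot: [0.555, 0.832, 0.002, -0.002]
ft_force: [-3.6, 4.9, 3.5]
grip_width: 0.0186
grasp_force: 59.4
```

```bash
python3 look.py b side scene
```

```text
[0.4682 0.221  0.1604] 5.425 0.0186376453324951 59.440980716608465 [-3.6  4.9  3.5]
side 211
 fit [ 1.25920e+00  2.42000e-02 -2.91795e+01 -5.50200e-01] tilt x deg -88.0 y -28.8 bottom along [1.3277 1.333 ] rms 0.0034
 bottom world [0.495  0.1545 0.0604]
scene 62
 fit [-1.80150e+00  2.14000e-02  4.06159e+01 -4.31000e-01] tilt x deg 88.6 y -23.3 bottom along [1.8149 1.817 ] rms 0.0034
 bottom world [0.4645 0.2356 0.0617]
```

Emit:
step_arm(
  rows=[
    [[-4, 0, 1], 0],
    [[-8, 0, 2], 0],
    [[-12, 0, 3], 0],
    [[-16.5, 0, 5], 0],
    [[-16.5, 0, 5], 0],
    [[-16.5, 0, 5], 0],
  ],
)

```text
clock: 6.28
eef_pos: [0.475, 0.205, 0.1551]
tool_rot: [0.555, 0.832, 0.001, -0.0]
ft_force: [-3.5, 2.9, 5.8]
grip_width: 0.0185
grasp_force: 58.7
```

Emit:
step_arm(
  rows=[
    [[10, 0, -20], 0],
    [[30, 0, -50], 0],
    [[40, 0, -80], 0],
    [[40, 0, -100], 0],
    [[40, 0, -100], 0],
    [[40, 0, -100], 0],
  ],
)

```text
clock: 7.02
eef_pos: [0.4594, 0.2408, 0.253]
tool_rot: [0.555, 0.832, -0.001, 0.0]
ft_force: [0.6, 0.3, -0.8]
grip_width: 0.0185
grasp_force: 58.8
```

```bash
sed -i 's/(abs(L\[:,0\])<.09)/(L[:,0]>-.03)\&(L[:,0]<.09)/; s/L\[:,2\]<.16)/L[:,2]<.145)/' look.py; python3 look.py c side scene
```

```text
[0.4594 0.2408 0.253 ] 7.025 0.018509783393253848 58.779279165901244 [ 0.6  0.3 -0.8]
side 232
 fit [ 0.0007 -0.001   0.6013  0.0136] tilt x deg 31.0 y 0.8 bottom along [0.079  0.0813] rms 0.0007
 bottom world [0.443  0.2799 0.1294]
scene 26
 fit [ 0.0041  0.0039  0.5622 -0.0434] tilt x deg 29.3 y -2.5 bottom along [0.0757 0.0797] rms 0.0006
 bottom world [0.4439 0.2802 0.1307]
```

Emit:
step_arm(
  rows=[
    [[0, 0, 30], 0],
    [[-10, 0, 60], 0],
    [[-30, 0, 80], 0],
    [[-37, 0, 97], 0],
    [[-41, 0, 100], 0],
    [[-45, 0, 102.5], 0],
    [[-45, 0, 102.5], 0],
    [[-45, 0, 102.5], 0],
  ],
)

```text
clock: 8.12
eef_pos: [0.4753, 0.2009, 0.1509]
tool_rot: [0.554, 0.832, 0.0, -0.002]
ft_force: [-3.0, 4.2, 0.4]
grip_width: 0.0184
grasp_force: 58.5
```

Emit:
step_arm(
  rows=[
    [[10, 0, -20], 0],
    [[30, 0, -50], 0],
    [[40, 0, -80], 0],
    [[45, 0, -100], 0],
    [[45, 0, -100], 0],
    [[45, 0, -100], 0],
  ],
)

```text
clock: 8.88
eef_pos: [0.459, 0.2409, 0.2502]
tool_rot: [0.555, 0.832, -0.001, -0.0]
ft_force: [-0.8, -0.7, -1.3]
grip_width: 0.0187
grasp_force: 58.7
```

```bash
python3 look.py d side scene; python3 look.py e side
```

```text
[0.459  0.2409 0.2502] 8.875 0.01869648246268637 58.72102718800306 [-0.8 -0.7 -1.3]
side 229
 fit [ 8.000e-04 -3.000e-04  7.224e-01  5.000e-04] tilt x deg 35.8 y 0.0 bottom along [0.0805 0.0824] rms 0.0006
 bottom world [0.4398 0.2858 0.1297]
scene 19
[0.4589 0.2408 0.25  ] 8.975 0.018506044929360563 58.72119049541652 [ 0.3 -0.1 -0.6]
side 233
 fit [-3.000e-04 -6.000e-04  7.439e-01  6.500e-03] tilt x deg 36.6 y 0.4 bottom along [0.081  0.0833] rms 0.0006
 bottom world [0.4395 0.2859 0.1293]
```

Tilt is now about 36°. Next I'll carry the tube to the camera, high up, while turning.

Emit:
step_arm(
  rows=[
    [[-10, 0, -40], 10],
    [[-50, -12, -80], 20],
    [[-100, -26, -120], 30],
    [[-150, -40, -120], 40],
    [[-200, -54, -120], 50],
    [[-250, -68, -120], 60],
    [[-300, -82, -120], 70],
    [[-350, -96, -120], 80.5],
    [[-400, -110, -120], 91],
    [[-440, -120, -120], 101.5],
    [[-461, -126, -120], 112],
    [[-461, -126, -120], 113.7],
  ],
)

```text
clock: 10.52
eef_pos: [0.5199, -0.2344, 0.3698]
tool_rot: [1.0, -0.011, -0.001, -0.0]
ft_force: [-0.5, 0.8, -0.4]
grip_width: 0.0186
grasp_force: 58.7
```

```bash
python3 look.py f side scene
```

```text
[ 0.5199 -0.2344  0.3698] 10.525 0.018638817917616728 58.66834769491106 [-0.5  0.8 -0.4]
side 101
 fit [ 0.0016  0.0019  0.7341 -0.0267] tilt x deg 36.3 y -1.5 bottom along [0.0786 0.0808] rms 0.001
 bottom world [ 0.5689 -0.2356  0.2507]
scene 119
 fit [ 0.0027 -0.0023  0.7087 -0.0183] tilt x deg 35.3 y -1.1 bottom along [0.0804 0.0829] rms 0.0011
 bottom world [ 0.57   -0.2319  0.2486]
```

Emit:
step_arm(
  rows=[
    [[20, 0, 0], 0],
    [[46, 0, 15], 0],
    [[46, 0, 35], 0],
    [[46, 0, 48], 0],
    [[46, 0, 53], 0],
    [[46, 0, 53], 0],
    [[46, 0, 53], 0],
  ],
)

```text
clock: 11.5
eef_pos: [0.5664, -0.2336, 0.3195]
tool_rot: [1.0, -0.01, 0.001, 0.0]
ft_force: [1.1, 0.1, -0.1]
grip_width: 0.0187
grasp_force: 58.7
```

```bash
cat > tips.py <<'E'
from h import *
for c in ("scene","side","wrist"):
    I,D=bot.camera(c); cv2.imwrite(f"pics/{c}_t.png",I[...,::-1]); Y=cloud(c,np.ones((400,640),bool),D)
    g=[np.r_[.615,-.2345,.197]+k*np.r_[.0008,.04,0] for k in (1,-1)]
    for p in g:
        s=Y[np.linalg.norm(Y-p,axis=1)<.010]; print(c,len(s),s.mean(0).round(4) if len(s) else "", s[:,2].max().round(4) if len(s) else "")
    # wires: points 15..75mm from the glass, near the wire lines -> line fit
    for k in (1,-1):
        d=np.r_[-.5736,.011,.819]; p=np.r_[.615,-.2345,.197]+k*np.r_[.0008,.04,0]; a=(Y-p)@d; r=np.linalg.norm(Y-p-a[:,None]*d,axis=1)
        s=Y[(r<.008)&(a>-.09)&(a<-.008)]
        if len(s)>15:
            u,_,v=np.linalg.svd(s-s.mean(0)); v=v[0]*np.sign(v[0][2]); m=s.mean(0); q=m+v*(p-m)@v; print("  wire",len(s),v.round(3),"at tip",q.round(4))
p=cv2.imread("pics/wrist_t.png"); a=cv2.imread("pics/scene_t.png")[190:310,220:350]; b=cv2.imread("pics/side_t.png")[80:200,240:370]
cv2.imwrite("pics/c4.png",cv2.resize(np.hstack([a,b]),None,fx=3,fy=3,interpolation=cv2.INTER_CUBIC))
E
python3 tips.py; python3 look.py g side scene
```

```text
scene 8 [ 0.6185 -0.1944  0.1967] 0.2011
scene 9 [ 0.6174 -0.2745  0.1965] 0.2035
  wire 35 [-0.565  0.009  0.825] at tip [ 0.6619 -0.1773  0.1754]
  wire 38 [-0.566  0.007  0.824] at tip [ 0.6592 -0.2575  0.1757]
side 8 [ 0.6159 -0.1936  0.197 ] 0.2016
side 0  
  wire 29 [-0.575  0.019  0.818] at tip [ 0.66   -0.1776  0.1752]
  wire 26 [-0.569  0.024  0.822] at tip [ 0.6652 -0.2543  0.1726]
wrist 179 [ 0.6152 -0.1965  0.198 ] 0.2029
wrist 180 [ 0.6138 -0.2754  0.1978] 0.2024
  wire 375 [-0.572  0.011  0.82 ] at tip [ 0.6573 -0.1807  0.1769]
  wire 383 [-0.572  0.01   0.82 ] at tip [ 0.6559 -0.2597  0.1767]
[ 0.5664 -0.2337  0.3192] 11.65 0.01868214381487822 58.67735597770661 [ 0.2  0.3 -0.4]
side 97
 fit [1.90e-03 2.00e-04 7.38e-01 1.57e-02] tilt x deg 36.4 y 0.9 bottom along [0.0787 0.0821] rms 0.0009
 bottom world [ 0.6163 -0.236   0.2003]
scene 113
 fit [ 0.0013 -0.0029  0.7298  0.0146] tilt x deg 36.1 y 0.8 bottom along [0.0814 0.0839] rms 0.001
 bottom world [ 0.6169 -0.2328  0.1981]
```

View pics/c4.png

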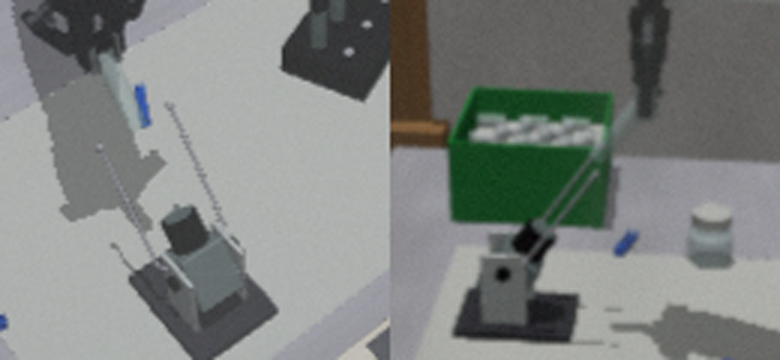

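View pics/wrist_t.png

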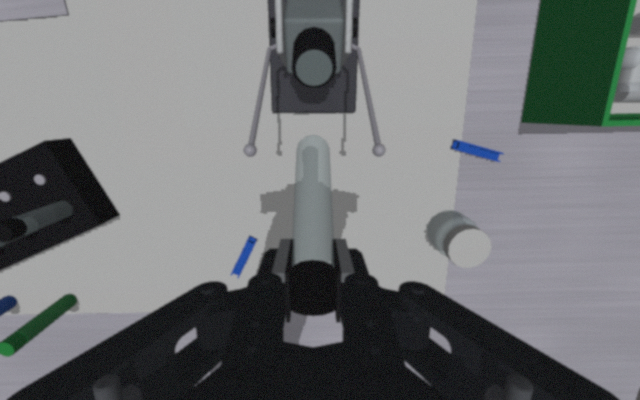

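```bash
cat > wf.py <<'E'
from h import *
from scipy.optimize import least_squares
from scipy.spatial.transform import Rotation as R
o=bot.get_obs(); Rt=R.from_quat(o["tool_rot"]).as_matrix(); t=o["eef_pos"]
T=bot.camera_params("wrist")["pose"]
I,D=bot.camera("wrist"); Y=cloud("wrist",np.ones((400,640),bool),D)
B=[]
for k in (1,-1):
    p=np.r_[.615,-.236+k*.04,.196]; d=np.r_[-.572,.0105,.82]
    s=Y[(np.linalg.norm(Y-p,axis=1)<.009)&((Y-p)@d>-.003)]
    B.append(least_squares(lambda q:np.linalg.norm(s-q,axis=1)-.004,p,loss="soft_l1",f_scale=.001).x)
F=(B[0]+B[1])/2; print("tips",np.round(B,4).tolist(),"focus",F.round(4),"sep",np.linalg.norm(B[0]-B[1]).round(4))
L=(Y-t)@Rt; s=L[(abs(L[:,1])<.013)&(L[:,2]>.08)&(L[:,2]<.135)&(L[:,0]>0)&(L[:,0]<.07)]
def f(q):
    d=np.array([q[2],q[3],1]);d/=np.linalg.norm(d); v=s-np.array([q[0],q[1],.054]); return np.linalg.norm(np.cross(v,d),axis=1)-.01
r=least_squares(f,[0,0,.72,0],loss="soft_l1",f_scale=.001); q=r.x; d=np.array([q[2],q[3],1]);d/=np.linalg.norm(d); p0=np.array([q[0],q[1],.054])
al=(s-p0)@d; h=np.percentile(al,[90,95,98,99.5]); print(len(s),q.round(4),h.round(4),"rms",np.median(abs(r.fun)).round(5))
dw=Rt@d; los=np.r_[.572,-.0105,-.82]; print("axis",dw.round(3),"tilt",np.degrees(np.arccos(-dw[2])).round(1),"err deg",np.degrees(np.arccos(min(1,dw@los/np.linalg.norm(los)))).round(2))
b=Rt@(p0+d*h[3])+t; e=F-b; print("bottom",b.round(4),"shift needed world mm",(e*1e3).round(1),"tool mm",(Rt.T@e*1e3).round(1))
E
python3 wf.py
```

```text
tips [[0.6137, -0.1959, 0.1974], [0.6123, -0.276, 0.1973]] focus [ 0.613  -0.2359  0.1973] sep 0.0801
1937 [ 2.000e-04  3.000e-04  7.273e-01 -8.000e-04] [0.0754 0.078  0.0795 0.0813] rms 0.00023
axis [ 0.589 -0.011 -0.808] tilt 36.1 err deg 1.17
bottom [ 0.6145 -0.2349  0.1991] shift needed world mm [-1.5 -1.  -1.8] tool mm [-1.5  1.1  1.8]
```

Emit:
step_arm(
  rows=[
    [[-1.5, 1, 2], 0],
    [[-1.5, 1, 2], 0],
    [[-1.5, 1, 2], 0],
    [[-1.5, 1, 2], 0],
  ],
)

```text
clock: 12.3
eef_pos: [0.5648, -0.2345, 0.3164]
tool_rot: [1.0, -0.01, 0.0, 0.0]
ft_force: [-0.3, 0.4, -1.1]
grip_width: 0.0186
grasp_force: 58.7
```

```bash
python3 wf.py; python3 -c "
from h import *
o=bot.get_obs();print(o['joint_vel'].round(3),o['clock'],o['ft_force'].round(1))"
```

```text
tips [[0.6139, -0.196, 0.1977], [0.6124, -0.2758, 0.1974]] focus [ 0.6132 -0.2359  0.1975] sep 0.0798
1921 [ 4.000e-04  4.000e-04  7.293e-01 -8.000e-04] [0.0752 0.0777 0.0794 0.0815] rms 0.00024
axis [ 0.589 -0.011 -0.808] tilt 36.1 err deg 1.2
bottom [ 0.6132 -0.2357  0.1965] shift needed world mm [-0.  -0.2  1. ] tool mm [-0.   0.2 -1. ]
[ 0.001  0.    -0.001 -0.001 -0.002  0.001] 12.35 [0.4 0.2 0.2]
```

The bottom is within about 1 mm of the focus, the axis is within about 1.2° of the line of sight, and the arm is at rest. Handing in.

```bash
python3 -c "
from workcell import bot
print(bot.job_done())"
```

```text
the job is handed in; nothing more can be done
None
```

The marked tube is held still in front of the inspection camera, its bottom measured about 1 mm from the focus point and its axis about 1.2° off the line of sight; the job is handed in, at about 12.4 s of the 40 s allowed.

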